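# Bar down, mirror flap on the balance

### The job

Set up the sample stand for a reading: first lay the retaining bar across the sample, resting down in the saddles of both posts with both its ends sticking out beyond them, and let go of it (lay it in, do not drop it). Then take the hinged mirror flap by its round handle bar, swing it gently up to its balance point, standing straight up over its hinge, without letting it fall over to the other side or drop back, and finish there, still gripping the handle and holding the flap at balance. Leave the sample on its pedestal and the other things on the bench where they are.

Things in the scene. Friction and masses are not known exactly. Their poses are not given: they have to be found in the camera images.
- stand: Sample stand, fixed to the bench: aluminium base plate 150 (its x) x 200 (its y) x 12 mm thick. Origin: centre of its underside, on the bench; z up. On the -y half, at y = -55 mm, two saddle posts 16 mm thick (x) stand at x = -52 and +52 mm, with a round pedestal and the sample disc between them. At y = +30 mm two hinge brackets (71 mm high) carry the flap, which starts lying over towards +y on two rubber-capped rests, its handle about 42 mm beyond the edge of the base.
- seat (a point): Point on the stand midway between the two posts, at the height of their saddle floors (55 mm over the bench); axes as the stand. The origin of the bar lies here when it is home, the bar along the stand's x (either way round). Each saddle is an open-topped slot 26 mm wide (y) with walls 12 mm high and a flared lead-in above, posts' tops 75 mm over the bench.
- bar: Steel retaining bar, loose, starts lying flat on the bench left of the stand: 140 (its x) x 20 (y) x 12 mm, 0.25 kg, with a dark upright grip block in the middle of its top, 40 (x) x 14 (y) mm, rising from 12 to 62 mm above the underside. Origin: centre of the underside; z up. Grip it across the 14 mm of the block.
- sample_disc: Turned metal sample disc, 40 mm diameter, 9 mm thick, loose, lying on the pedestal between three small pins; origin at the centre of its underside. Its top is 4 mm below the bar when the bar is home.
- nest (a point): Point on the stand: centre of the pedestal's top (42 mm over the bench), where the sample disc lies; axes as the stand.
- flap (a joint): Hinge of the mirror flap, rad, about the stand's x axis: 0 = lying on its rests on the +y side, leaning 1.2 rad (69 deg) from upright; grows as the flap is raised; 1.2 = standing straight up, its balance point; beyond that it falls to the -y side (stop at 1.9). The hinge has next to no friction and the flap (100 mm wide, 6 mm thick, about 0.3 kg) does not stay anywhere by itself but on its stops.
- hinge (a point): Point on the hinge axis at mid width, fixed on the stand, 60 mm over the bench; axes as the stand, the hinge axis being x.
- handle (a point): Middle of the flap's handle: a round steel bar 12 mm in diameter along the hinge axis, 120 mm from it, held between two side arms 83 mm apart. Between handle and plate is an open window: 42 mm clear from the handle's surface to the plate's edge, so fingers can straddle the handle from above; being round it may turn between them as the flap swings. The handle is about 103 mm over the bench at the start and 180 mm when the flap is upright.
- step_shaft: Bystander on the bench, a stepped shaft; leave it alone.
- hex_key_6: Bystander on the bench, a hex key; leave it alone.
- v_block: Bystander on the bench, a V-block; leave it alone.
- ring_gauge_25: Bystander on the bench, a ring gauge; leave it alone.
- plug_gauge_a: Bystander on the bench, a plug gauge; leave it alone.
There are look-alikes about, which are no part of the job. Leave any blue or yellow look-alike of the sample_disc alone.

How it is judged:
On the way:
1. the bar lies home in both saddles, let go and at rest, while the flap is still down (x of bar in the frame of seat between -0.013 and 0.013 m and y of bar in the frame of seat between -0.006 and 0.006 m and z of bar in the frame of seat below 0.003 m and angle between bar's own z axis and vertical below 0.04 rad and angle between the x axis of bar and the x axis of stand, either way round below 0.12 rad and contact force between the fingers and bar below 0.1 N and linear speed of bar below 0.02 m/s and value of joint flap below 0.3 rad), for 0.3 s.
At the end, for the whole second after the job is handed in: The flap stands still within 0.07 rad (4 deg) of upright (joint 1.13 to 1.27), gripped by the fingers (more than 2 N); the bar lies in both saddles, down to 3 mm, lengthways within 13 mm of centred, untouched; the sample disc is within 6 mm of its place on the pedestal (x of bar in the frame of seat between -0.013 and 0.013 m and y of bar in the frame of seat between -0.006 and 0.006 m and z of bar in the frame of seat below 0.003 m and angle between bar's own z axis and vertical below 0.04 rad and angle between the x axis of bar and the x axis of stand, either way round below 0.12 rad and contact force between the fingers and bar below 0.1 N and linear speed of bar below 0.02 m/s and value of joint flap between 1.13 and 1.27 rad and velocity of joint flap between -0.1 and 0.1 rad/s and contact force between the fingers and flap above 2 N and distance between sample_disc and nest below 0.006 m); the arm keeps its last pose, push and grip.
It fails at once if the flap goes over to the other side (more than 0.3 rad past upright) (value of joint flap above 1.5 rad).
It fails at once if the flap is thrown up or let drop (faster than 3 rad/s) (velocity of joint flap above 3 rad/s or velocity of joint flap below -3 rad/s).
It fails at once if the bar is dropped (faster than 0.5 m/s with no finger on it) (linear speed of bar above 0.5 m/s and contact force between the fingers and bar below 0.1 N).
It fails at once if a bystander is pushed more than 30 mm (distance of any of step_shaft, hex_key_6, v_block, ring_gauge_25, plug_gauge_a from where it was at the start of the episode above 0.03 m).
It also fails if it takes over 48 s, if anything falls off the work surface, if the arm or the gripper's body presses on something with over 40 N, if the wrist force passes 120 N, or if a joint passes its speed limit or range.

### The arm

A 6-joint arm with a two-finger parallel gripper is mounted at the origin on a cart in front of the work surface, level with it; the furniture and walls round the work are solid. World frame = base frame: x ahead of the robot, y to its left, z up, the work surface at z = 0. Lengths are in m, angles in rad, forces in N, time in s.
With the tool pointing down it reaches from about 0.35 to 0.975 m from the base axis. Payload 4.9 kg.
Tool frame: the origin (TCP) lies on the front face of the gripper's body, between the roots of the fingers; the fingertips stand ctrl.tip_extent ahead of it and the grasp point (between the pads) lies 54 mm ahead of it (ctrl.tip_extent is the distance from the TCP to the fingertips, in m); z points along the fingers, y is the line along which they close (so a half turn about z gives the same grasp; the last joint's range is limited). The gripper opens to 85 mm and grips with 20 to 120 N. Pads are 22 mm wide; open, the fingers measure 114 mm over their backs; the gripper's body (76 mm by 85 mm) begins 54 mm behind the grasp point. The pads swing forward as they close: fully open they stand 13 mm farther back than shut.
Start: joints at [1.017, 0.053, 1.613, -0, 1.476, -0.119], TCP at [0.263, 0.567, 0.304] pointing down, gripper open.
Joint ranges: [-3.01, 3.01], [-1.01, 2.22], [0.06, 2.58], [-1.02, 4.17], [0.09, 2.62], [-3.14, 3.14]. Speed limits (rad/s): [2.57, 2.57, 3.14, 3.14, 3.14, 3.14].

### API

Orientations are given as a rotation vector (axis times angle).
In Python, from station import ctrl gives the robot as it stands.
- The arm moves only by the tool apply_moves, never from a script. Its argument "rows" is one flat list of numbers, 6 for each row, row after row: the shift along the tool's x, y, z normalised to -1 to 1, where 1 is 0.6 m, then the turn, a rotation vector about the tool's x, y, z normalised to -1 to 1, where 1 is 90 degrees. A call has 1 to 20 rows; each row is the pose to reach, as a shift and turn from the pose commanded when the call began, along the tool's axes at that moment; what a row does not reach only later rows make up. A row lasts 1/10 s, in which the tool goes at most 50 mm and 8.59 degrees, less where a joint would pass 70% of its speed; a pose out of reach is approached as far as the arm can. A call with a number of a shift or a turn outside -1 to 1 is refused whole. A call with a gripper value outside its range is refused whole. "grip" is the opening, from 0 (shut) to 1 (fully open), set as the call begins (left out, the last holds). The fingers move at their own pace and stop on an object; "grip_force" is the grip in N (left out, the last holds). Time passes only in rows, so rows that repeat a pose let the fingers close. It gives the time, the measured TCP pose, the force, the opening and the grip force at its end, in the units of the state.
- ctrl.get_obs(): the state, without advancing time (a new reading comes with each control period).
- ctrl.get_image(name): name is "scene" or "top"; returns (picture, depth): 384x512x3 uint8, blue, green, red; 384x512 float32, m along the optical axis (not along the pixel's ray), 0 where there is no reading.
- ctrl.camera_model(name): a dict with "mtx" (3x3 intrinsics, pixels), "R" (3x3) and "t" (3): a world point X has camera coordinates R X + t. Camera axes: x right, y down, z forward; pixel columns grow to the right and rows downward; lengths in m; the calibration is good to about 2 mm. A picture is of the moment at which its call begins. camera_model takes no time and is no camera call.
- ctrl.finish_job(): hands the job in; it is judged then, once.
The state is a dict: "t": time; "q": joint angles; "dq": joint speeds; "effort": joint torques, N m; "tool_pos": TCP position; "tool_rot": TCP orientation; "contact_force": force on the tool from outside, world axes, zero at the start; "wrist_torque": the same for the moment, N m; "opening": finger opening in m; "grip_force": force on a finger pad.
Only numpy, scipy, OpenCV 4.12 (cv2) and the standard library are available. Lean on these libraries where they do the work, as an engineer would, in place of code of your own. Each camera call takes 0.05 s, during which the arm holds its last target. There are 200 camera calls.

## Working session

There is one attempt and no reset: what is moved stays moved. The work goes in short steps, Python scripts to look and compute and a tool call to move; the robot and the scene stay as the last step left them, time stands still between calls to the robot, and variables do not carry over. Pictures are saved under pics/ and viewed, at most 10 in all, crops included, and the job is handed in when it is done.

Besides the shell and the picture viewer there is one more tool, called after "Request:" as name(argument=value, ...) on one line, values as JSON. apply_moves: Moves the arm, as the interface text tells. Its arguments: {"type":"object","properties":{"rows":{"type":"array","items":{"type":"number"}},"grip":{"type":"number"},"grip_force":{"type":"number"}},"required":["rows"]}

```bash
mkdir -p pics
cat > h.py <<'E'
import numpy as np, cv2
from station import ctrl
from scipy.spatial.transform import Rotation as R
def snap(n,f):
    im,d=ctrl.get_image(n); cv2.imwrite(f'pics/{f}.png',im); np.savez(f'pics/{f}.npz',im=im,d=d); return im,d
def world(n,d):
    m=ctrl.camera_model(n); K=np.array(m['mtx']);v,u=np.mgrid[:d.shape[0],:d.shape[1]]
    c=np.stack([(u-K[0,2])/K[0,0]*d,(v-K[1,2])/K[1,1]*d,d],-1)
    return (c-np.array(m['t']))@np.array(m['R'])
def ray(n,u,v,z):
    m=ctrl.camera_model(n); K=np.array(m['mtx']);Rm=np.array(m['R']);o=-Rm.T@np.array(m['t'])
    r=Rm.T@np.linalg.solve(K,[u,v,1]); return o+r*(z-o[2])/r[2]
E
python3 - <<'E'
from h import *
a,_=snap('top','t0'); b,_=snap('scene','s0')
o=ctrl.get_obs(); print(o, ctrl.tip_extent)
for n in('top','scene'):
    m=ctrl.camera_model(n);print(n,m['mtx'],-np.array(m['R']).T@m['t'],m['R'])
E
```

```text
{'t': 0.1, 'q': array([ 1.01701784e+00,  5.33111402e-02,  1.61417354e+00, -7.20962962e-07,
        1.47599679e+00, -1.18967895e-01]), 'dq': array([ 0.00031526, -0.00129627, -0.00141552,  0.00076987, -0.00039617,
        0.00010367]), 'effort': array([ 4.86917143e-04, -3.94897556e+01, -3.71367288e+01, -9.58169744e-05,
        3.93704104e-03,  1.90303632e-05]), 'tool_pos': array([0.26302594, 0.56648063, 0.30276318]), 'tool_rot': array([-6.77496550e-01, -3.06703154e+00,  2.80048822e-03]), 'contact_force': array([-0.39351422,  0.0358915 ,  0.16677128]), 'wrist_torque': array([-0.01211815,  0.09054166,  0.01367459]), 'grip_force': 0.0, 'opening': 0.08542108272615001} 0.0726
top [[412.4362458    0.         256.35743296]
 [  0.         412.4362458  190.94076402]
 [  0.           0.           1.        ]] [0.28769523 0.04461921 1.37226118] [[ 0.01433103 -0.99989053 -0.00368017]
 [-0.98136998 -0.01336015 -0.1916624 ]
 [ 0.19159225  0.00635833 -0.98145401]]
scene [[439.10348869   0.         256.25608847]
 [  0.         439.10348869 193.58469991]
 [  0.           0.           1.        ]] [-0.71803755 -0.68938799  0.95126779] [[ 0.49213269 -0.87042982 -0.01254419]
 [-0.45011287 -0.24210246 -0.85952592]
 [ 0.74512001  0.4286471  -0.51093819]]
```

View pics/t0.png

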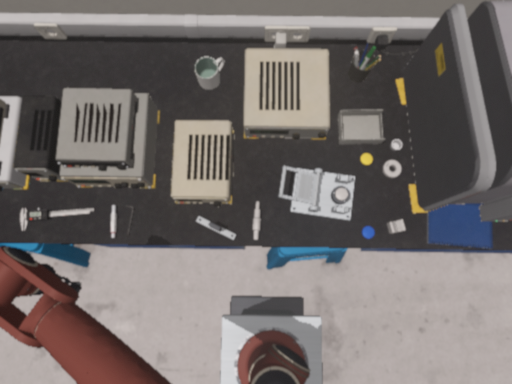

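View pics/s0.png

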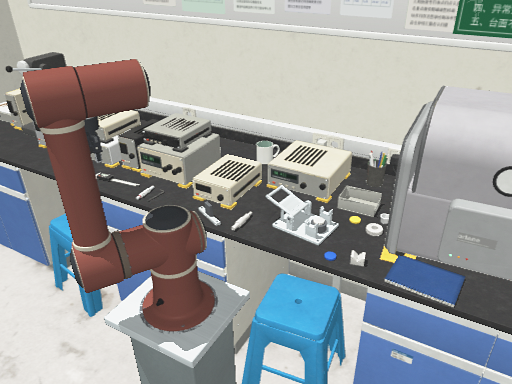

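The top view shows the stand near (322,192), with the flap and handle on the left at (287,183). The bar with the dark block is near (216,227). Candidates for the bar are the thing at (216,227) with the dark block, the stepped shaft or plug gauge at (256,220), the slim item at (113,221) and the caliper-like item at (57,215). By its dark block I choose (216,227) and check it in a crop.

Run:
```python
from h import *
z=np.load('pics/t0.npz');im,d=z['im'],z['d'];W=world('top',d)
c=im[155:250,185:375];cv2.imwrite('pics/c0.png',cv2.resize(c,None,fx=4.2,fy=4.2,interpolation=cv2.INTER_CUBIC))
np.set_printoptions(precision=3,suppress=True)
sub=(slice(210,242),slice(190,242)); w=W[sub]; g=im[sub].max(-1)
br=(g>110)&(w[...,2]<.04)&(w[...,2]>0.0)
P=[ray('top',u+190,v+210,.012)[:2] for v,u in np.argwhere(br)]
r=cv2.minAreaRect(np.float32(P)*1000);print('bar',r,len(P))
blk=w[...,2]>.035;print('block',w[blk].mean(0),blk.sum(),w[blk][:,2].max())
if blk.sum()>5:
    Pb=[ray('top',u+190,v+210,.062)[:2] for v,u in np.argwhere(w[...,2]>.055)];print(len(Pb),cv2.minAreaRect(np.float32(Pb)*1000) if len(Pb)>3 else '')
# stand heights
sub=(slice(160,225),slice(272,362)); w=W[sub];
base=(w[...,2]>.007)&(w[...,2]<.02)&(im[sub].max(-1)>110)
P=np.float32([ray('top',u+272,v+160,.012)[:2] for v,u in np.argwhere(base)])*1000
print('base',cv2.minAreaRect(P),len(P))
print((w[::3,::3,2]*1000).astype(int).tolist().__str__().replace('], ','],\n'))
```

```text
bar ((428.7810363769531, 187.6505126953125), (140.21420288085938, 22.072948455810547), 64.38673400878906) 216
block [0.415 0.172 0.189] 71 1.3722611777214613
64 ((429.0248718261719, 207.0951690673828), (77.76576232910156, 95.13748168945312), 18.3120174407959)
base ((577.1058959960938, -180.8472900390625), (214.9352264404297, 208.8639678955078), 81.93846893310547) 1274
[[0, 0, 2, -1, -5, 1, 4, 0, 0, -2, 0, -1, 1, 1, 0, 0, 0, -5, 5, 3, -4, 1, 4, 1, -1, 5, 4, 0, -3, 0],
[1, -2, 3, 0, 1372, 0, -8, 0, 1, -2, 0, 0, 5, 0, 3, 0, -1, 0, 3, -5, 0, 0, 0, -1, -2, 1, 0, 2, 5, -6],
[1, 0, 0, -2, 108, 109, 3, 3, 0, 0, -2, 0, 2, 0, 3, -2, 1, 2, 0, 1, -5, 0, 5, -3, -2, 5, -2, 1372, 0, 0],
[-1, 4, -5, -4, 108, 100, 100, 96, 93, 87, 11, 9, 13, 1372, 3, 70, 71, -2, 0, 0, 0, 0, 1, 1, -3, -3, 0, 0, -2, -3],
[-3, 0, -5, 4, 110, -1, 2, -2, 16, 86, 83, 80, 71, 66, 52, 63, 63, 12, 11, 11, 0, -4, 0, 2, 0, 0, -6, 5, 1, -3],
[1, 2, 2, 1, 105, 2, 1, -1, 17, 86, 83, 78, 72, 74, 69, 68, 20, 15, 10, 13, 8, 10, 74, 57, 13, 18, 73, 5, -3, 1],
[-1, 2, 1, 101, 105, 3, 1, 1, 8, 89, 89, 82, 73, 73, 72, 63, 8, 12, 12, 10, 
[... 1010 characters left out ...]
68, 16, 12, 14, 9, 14, 11, 73, 10, 11, 16, 12, 11, 0, -2, -2],
[0, 0, -3, 0, 2, 0, 0, 12, 13, 9, 14, 11, 13, 69, 69, 69, 8, 11, 9, 14, 38, 75, 56, 52, 56, 77, 9, 0, -1, -5],
[0, 5, -4, 0, 0, 1, 1, 0, 11, 11, 14, 6, 13, 20, 29, 11, 10, 10, 11, 13, 31, 36, 47, 54, 56, 74, 10, 0, -2, -3],
[-3, 4, -3, 5, 5, -1, 1, 2, 6, 0, -3, 1, 3, -2, 4, 11, 8, 11, 11, 13, 13, 11, 9, 6, 13, 13, 10, 0, -5, -2],
[3, -3, -1, -2, 0, 2, 3, 5, 0, -7, 0, -5, -6, 0, 2, -3, 4, -2, -3, 0, 1, 11, 9, 12, 13, 5, 8, 2, -1, 1],
[-1, 1, 0, 0, -3, 0, 0, 0, 0, 0, 6, -3, -5, 0, 1, 0, 3, -2, -2, 1, 2, -4, -1, -4, 4, 2, 0, 5, 0, 3],
[1, 1, -1, 2, -2, 2, 0, 1, -2, 5, -5, 2, 1, 1, 1, 0, -2, 0, 0, -2, 2, 2, 1, 0, -3, -1, 0, 0, 1, 3]]
```

View pics/c0.png

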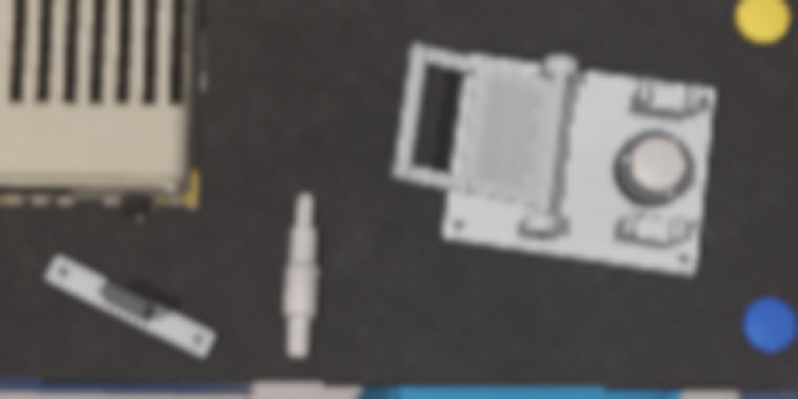

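The crop confirms the bar: a 140 mm bright bar with a dark block at its middle (216,227), clear of the shaft. Next I refine the stand pose from the plate edges, the disc and the handle.

Run:
```python
from h import *
np.set_printoptions(precision=4,suppress=True)
z=np.load('pics/t0.npz');im,d=z['im'],z['d'];W=world('top',d)
g=im.min(-1).astype(np.uint8)
# near edge (bottom) and right edge by subpixel half-level crossing
def cross(vals,idx):
    for i in range(len(vals)-1):
        if vals[i]<115<=vals[i+1]: return idx[i]+(idx[i+1]-idx[i])*(115-vals[i])/(vals[i+1]-vals[i])
bot=[(u,cross([int(g[v,u]) for v in range(228,200,-1)],list(range(228,200,-1)))) for u in range(295,347)]
rt=[(cross([int(g[v,u]) for u in range(364,335,-1)],list(range(364,335,-1))),v) for v in range(180,216)]
def line(p):
    P=np.float32([ray('top',u,v,.012)[:2] for u,v in p if u is not None and v is not None])
    f=cv2.fitLine(P,cv2.DIST_HUBER,0,1e-4,1e-4).ravel(); return f[2:],f[:2]
c1,d1=line(bot);c2,d2=line(rt)
if d1[1]<0:d1=-d1
if d2[0]<0:d2=-d2
print('yaw from y-edge',np.degrees(np.arctan2(-d1[0],d1[1])),'x-edge',np.degrees(np.arctan2(d2[1],d2[0])))
s=np.linalg.solve(np.c_[d1,-d2],c2-c1);cor=c1+d1*s[0];print('corner',cor)
a=(np.arctan2(-d1[0],d1[1])+np.arctan2(d2[1],d2[0]))/2
ex=np.array([np.cos(a),np.sin(a)]);ey=np.array([-ex[1],ex[0]])
O=cor+.075*ex+.1*ey;print('origin',O,'seat',O-.055*ey,'handle0',O+ey*(.03+.12*np.sin(1.2)),'handleUp',O+.03*ey,'yaw',a)
# disc
sub=W[180:212,325:362];m=(sub[...,2]>.045)&(sub[...,2]<.058)&(g[180:212,325:362]>150)
n,l,st,ce=cv2.connectedComponentsWithStats(m.astype(np.uint8))
k=1+st[1:,4].argmax();print('disc',ray('top',ce[k][0]+325,ce[k][1]+180,.051),st[k])
# posts
for lab,(lo,hi) in {'h':(.098,.116)}.items():
    s2=W[160:210,272:300];mm=(s2[...,2]>lo)&(s2[...,2]<hi);q=s2[mm];f=(q[:,:2]-O)@np.c_[ex,ey];print('handle stand frame med',np.median(f,0),f.min(0),f.max(0))
s2=W[165:225,325:362];q=s2[(s2[...,2]>.066)&(s2[...,2]<.082)];f=(q[:,:2]-O)@np.c_[ex,ey]
for sg in(-1,1): k=f[:,0]*sg>0; print('post',sg,k.sum(),f[k].mean(0),f[k].min(0),f[k].max(0))
# obstacle around bar
b=np.array([.4288,.1877]);q=W.reshape(-1,3);q=q[(q[:,2]>.02)&(q[:,2]<.3)];r=np.linalg.norm(q[:,:2]-b,axis=1)
k=(r<.15)&(r>.05);print('obst',r[k].min(),q[k][r[k].argmin()],q[k][:,2].max())
```

```text
yaw from y-edge -7.768696 x-edge -7.5083284
corner [ 0.4576 -0.2592]
origin [ 0.5453 -0.1701] seat [ 0.5379 -0.2246] handle0 [ 0.5641 -0.0295] handleUp [ 0.5492 -0.1403] yaw -0.1333172
disc [ 0.5421 -0.2236  0.051 ] [ 10   6  13  14 124]
handle stand frame med [0.0024 0.1415] [-0.0464  0.1099] [0.0548 0.1489]
post -1 27 [-0.0486 -0.0539] [-0.0565 -0.077 ] [-0.0408 -0.0308]
post 1 28 [ 0.0557 -0.0548] [ 0.0482 -0.0761] [ 0.0629 -0.0315]
obst 0.06720716327446964 [0.4952 0.1775 0.0444] 0.10836286163851715
```

```bash
cat > rel.py <<'E'
import sys
from h import *
def rel(x,y,z,yaw):
    o=ctrl.get_obs();T=R.from_rotvec(o['tool_rot']);c,s=np.cos(np.radians(yaw)),np.sin(np.radians(yaw))
    # tool y at yaw (deg), z down
    G=R.from_matrix(np.array([[-s,c,0],[c,s,0],[0,0,-1]]).astype(float)) 
    if np.linalg.det(G.as_matrix())<0: raise SystemExit
    sh=T.inv().apply(np.array([x,y,z])-o['tool_pos']);tu=(T.inv()*G).as_rotvec()
    print('t',o['t'],'pos',o['tool_pos'].round(4),'q',o['q'].round(2),'open',round(o['opening'],4),'gf',o['grip_force'],'F',o['contact_force'].round(1))
    print('row',(sh/.6).round(4).tolist(),(tu/(np.pi/2)).round(4).tolist(),'mm',(1000*np.linalg.norm(sh)).round(1))
if __name__=='__main__': rel(*map(float,sys.argv[1:]))
E
python3 rel.py .429 .188 .2 -25.6
```

```text
t 0.1 pos [0.263  0.5665 0.3028] q [ 1.02  0.05  1.61 -0.    1.48 -0.12] open 0.0854 gf 0.0 F [-0.4  0.   0.2]
row [-0.5166, -0.4553, 0.172] [-0.001, 0.0008, 1.0076] mm 425.9
```

Request:
apply_moves(rows=[-0.517, -0.455, 0.172, 0, 0, 1, -0.517, -0.455, 0.172, 0, 0, 1, -0.517, -0.455, 0.172, 0, 0, 1, -0.517, -0.455, 0.172, 0, 0, 1, -0.517, -0.455, 0.172, 0, 0, 1, -0.517, -0.455, 0.172, 0, 0, 1, -0.517, -0.455, 0.172, 0, 0, 1, -0.517, -0.455, 0.172, 0, 0, 1, -0.517, -0.455, 0.172, 0, 0, 1, -0.517, -0.455, 0.172, 0, 0, 1, -0.517, -0.455, 0.172, 0, 0, 1, -0.517, -0.455, 0.172, 0, 0, 1, -0.517, -0.455, 0.172, 0, 0, 1], grip=0.6)

```text
t: 1.4
tool_pos: [0.4294, 0.1885, 0.2004]
tool_rot: [-2.647, -1.692, 0.001]
contact_force: [0.8, -0.3, 0.3]
opening: 0.0513
grip_force: 0.0
```

```bash
python3 rel.py .4295 .188 .1 -25.6
```

```text
t 1.4 pos [0.4294 0.1885 0.2004] q [ 0.25 -0.25  2.07 -0.    1.32  0.69] open 0.0513 gf 0.0 F [ 0.8 -0.3  0.3]
row [-0.0007, 0.0006, 0.1674] [-0.0002, 0.0002, 0.0087] mm 100.4
```

Request:
apply_moves(rows=[-0.001, 0.001, 0.06, 0, 0, 0.009, -0.001, 0.001, 0.12, 0, 0, 0.009, -0.001, 0.001, 0.15, 0, 0, 0.009, -0.001, 0.001, 0.167, 0, 0, 0.009, -0.001, 0.001, 0.167, 0, 0, 0.009])

```text
t: 1.9
tool_pos: [0.4289, 0.1878, 0.0992]
tool_rot: [-2.658, -1.672, 0.004]
contact_force: [-0.3, 0.5, 0.5]
opening: 0.0514
grip_force: 0.0
```

Request:
apply_moves(rows=[0, 0, 0, 0, 0, 0, 0, 0, 0, 0, 0, 0, 0, 0, 0, 0, 0, 0, 0, 0, 0, 0, 0, 0, 0, 0, 0, 0, 0, 0, 0, 0, 0, 0, 0, 0, 0, 0, 0, 0, 0, 0, 0, 0, 0, 0, 0, 0], grip=0, grip_force=60)

```text
t: 2.7
tool_pos: [0.4309, 0.1881, 0.1019]
tool_rot: [2.66, 1.671, 0.004]
contact_force: [-0.8, -0.7, 5.3]
opening: 0.0132
grip_force: 61.0
```

```bash
python3 rel.py .4295 .188 .23 -25.6
```

```text
t 2.7 pos [0.4309 0.1881 0.1019] q [ 0.25 -0.1   2.12  0.    1.11  0.7 ] open 0.0132 gf 60.96702218055725 F [-0.8 -0.7  5.3]
row [-0.0007, -0.0017, -0.2134] [0.0011, -0.001, -0.0013] mm 128.1
```

Request:
apply_moves(rows=[0, 0, -0.03, 0, 0, 0, 0, 0, -0.08, 0, 0, 0, 0, 0, -0.14, 0, 0, 0, 0, 0, -0.19, 0, 0, 0, 0, 0, -0.213, 0, 0, 0, 0, 0, -0.213, 0, 0, 0, 0, 0, -0.213, 0, 0, 0])

```text
t: 3.4
tool_pos: [0.4292, 0.1875, 0.2266]
tool_rot: [-2.66, -1.671, 0.004]
contact_force: [-1.0, -0.5, -3.2]
opening: 0.0134
grip_force: 59.9
```

```bash
python3 - <<'E'
from h import *
snap('scene','s1');im,d=snap('top','t1')
z=np.load('pics/s1.npz')['im'];z=z[150:280,170:370]
t=im[150:250,190:370]
cv2.imwrite('pics/c1.png',np.vstack([cv2.resize(z,(500,325),interpolation=2),cv2.resize(t,(500,275),interpolation=2)]))
E
python3 rel.py .5412 -.2241 .22 -97.6
```

```text
t 3.5 pos [0.4287 0.1875 0.2257] q [ 0.25 -0.27  2.05  0.    1.37  0.7 ] open 0.013 gf 59.89466071128845 F [-0.1  0.4 -1.9]
row [-0.5366, 0.4666, 0.0094] [-0.0007, 0.0029, 0.7986] mm 426.7
```

View pics/c1.png

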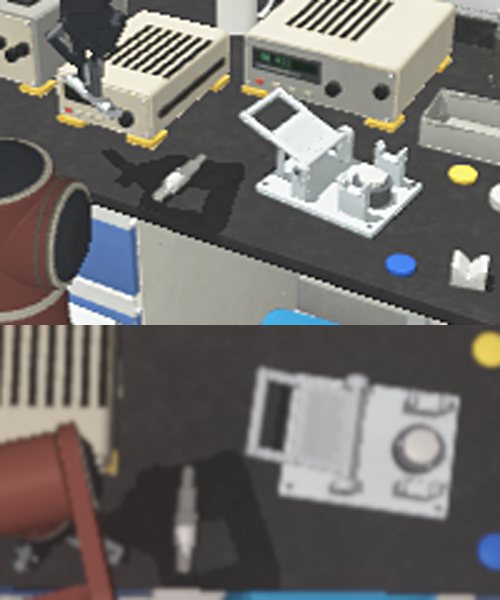

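The bar is held and level in the gripper (upper picture, about (90,98)), the flap is still down and the shaft has not moved. Next I carry it over high to a point above the seat.

Request:
apply_moves(rows=[-0.04, 0.035, -0.057, 0, 0, 0.06, -0.1, 0.087, -0.057, 0, 0, 0.15, -0.17, 0.148, -0.057, 0, 0, 0.25, -0.24, 0.209, -0.057, 0, 0, 0.34, -0.31, 0.27, -0.057, 0, 0, 0.43, -0.37, 0.322, -0.057, 0, 0, 0.52, -0.43, 0.374, -0.057, 0, 0, 0.61, -0.48, 0.418, -0.057, 0, 0, 0.7, -0.52, 0.452, -0.057, 0, 0, 0.77, -0.537, 0.467, -0.057, 0, 0, 0.799, -0.537, 0.467, -0.057, 0, 0, 0.799, -0.537, 0.467, -0.057, 0, 0, 0.799, -0.537, 0.467, -0.057, 0, 0, 0.799])

```text
t: 4.8
tool_pos: [0.5422, -0.2225, 0.2618]
tool_rot: [-3.134, 0.205, 0.002]
contact_force: [-0.3, 0.6, -2.2]
opening: 0.0132
grip_force: 59.9
```

```bash
python3 - <<'E'
from h import *
im,d=snap('top','t2');i2,d2=snap('scene','s2');W=world('top',d)
W2=world('scene',d2)
np.set_printoptions(precision=4,suppress=True)
t=im[140:240,270:400];s=i2[130:260,220:370]
cv2.imwrite('pics/c2.png',np.vstack([cv2.resize(s,(400,345),interpolation=2),cv2.resize(t,(400,255),interpolation=2)]))
E
python3 rel.py .5412 -.2241 .2 -97.6
```

```text
t 4.9 pos [ 0.5424 -0.2227  0.2624] q [-0.52 -0.01  1.75  0.    1.41  1.19] open 0.013 gf 59.874268770217896 F [ 0.8 -1.  -1.8]
row [-0.0016, 0.0026, 0.104] [-0.0002, 0.0001, 0.0011] mm 62.4
```

View pics/c2.png

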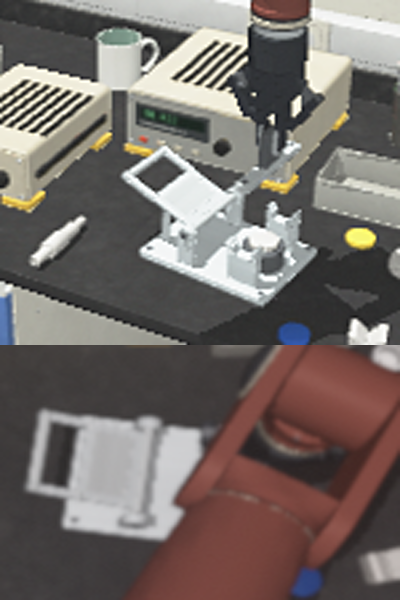

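The scene view shows the bar hanging at about (268,165) in the crop, above the stand, and the top view is blocked by the arm. I measure the bar and the posts in the scene depth picture.

Run:
```python
from h import *
np.set_printoptions(precision=4,suppress=True)
z=np.load('pics/s2.npz');d=z['d'];im=z['im'];W=world('scene',d);q=W.reshape(-1,3)
O=np.array([.5485,-.1698]);a=np.radians(-7.6);ex=np.array([np.cos(a),np.sin(a)]);ey=np.array([-ex[1],ex[0]])
F=np.c_[(q[:,:2]-O)@np.c_[ex,ey],q[:,2]]
k=(abs(F[:,0])<.09)&(abs(F[:,1]+.055)<.03)&(F[:,2]>.145)&(F[:,2]<.185);b=F[k]
k2=abs(b[:,0])>.03;b=b[k2];print('bar',len(b),b.min(0),b.max(0))
for lo,hi in((-.075,-.05),(-.05,-.03),(.03,.05),(.05,.075)):
    m=b[(b[:,0]>lo)&(b[:,0]<hi)]
    if len(m): print(lo,len(m),m.mean(0),m.min(0),m.max(0))
k=(abs(F[:,0])<.09)&(abs(F[:,1]+.055)<.035)&(F[:,2]>.06)&(F[:,2]<.085);b=F[k]
for sg in(-1,1):
    m=b[b[:,0]*sg>.03];print('post',sg,len(m),m.mean(0),m.min(0),m.max(0))
k=(abs(F[:,0])<.025)&(abs(F[:,1]+.055)<.025)&(F[:,2]>.048)&(F[:,2]<.056);print('disc',F[k].mean(0),F[k].min(0),F[k].max(0),k.sum())
```

```text
bar 96 [-0.0724 -0.0669  0.1594] [ 0.0691 -0.0449  0.1752]
-0.075 37 [-0.0643 -0.0571  0.169 ] [-0.0724 -0.0668  0.1595] [-0.0515 -0.0455  0.175 ]
-0.05 28 [-0.0394 -0.058   0.1695] [-0.0497 -0.0662  0.1605] [-0.0302 -0.0449  0.1752]
0.03 14 [ 0.0419 -0.0617  0.1684] [ 0.0347 -0.0669  0.1607] [ 0.0499 -0.0534  0.174 ]
0.05 17 [ 0.0612 -0.0592  0.1699] [ 0.0502 -0.0662  0.1594] [ 0.0691 -0.0487  0.1752]
post -1 30 [-0.0544 -0.0562  0.0683] [-0.063  -0.0792  0.0602] [-0.0371 -0.0324  0.0776]
post 1 28 [ 0.0488 -0.0541  0.0669] [ 0.0373 -0.0793  0.0603] [ 0.0586 -0.0337  0.0768]
disc [ 0.0005 -0.0576  0.0509] [-0.0215 -0.0775  0.0481] [ 0.0217 -0.0324  0.0559] 56
```

Request:
apply_moves(rows=[-0.001, 0.001, 0.04, 0, 0, 0.001, -0.001, 0.001, 0.09, 0, 0, 0.001, -0.001, 0.001, 0.12, 0, 0, 0.001, -0.001, 0.001, 0.137, 0, 0, 0.001, -0.001, 0.001, 0.137, 0, 0, 0.001, -0.001, 0.001, 0.137, 0, 0, 0.001])

```text
t: 5.5
tool_pos: [0.5423, -0.2245, 0.1814]
tool_rot: [3.134, -0.21, 0.002]
contact_force: [0.6, 0.7, -1.8]
opening: 0.0134
grip_force: 59.9
```

```bash
python3 rel.py .5414 -.2233 .159 -97.6
```

```text
t 5.5 pos [ 0.5423 -0.2245  0.1814] q [-0.52  0.07  1.81 -0.    1.26  1.19] open 0.0134 gf 59.87401306629181 F [ 0.6  0.7 -1.8]
row [-0.0018, -0.0018, 0.0373] [0.0004, -0.0009, -0.0009] mm 22.4
```

Request:
apply_moves(rows=[-0.001, -0.001, 0.007, 0, 0, 0, -0.001, -0.001, 0.014, 0, 0, 0, -0.001, -0.001, 0.021, 0, 0, 0, -0.001, -0.001, 0.028, 0, 0, 0, -0.001, -0.001, 0.033, 0, 0, 0, -0.001, -0.001, 0.036, 0, 0, 0, -0.001, -0.001, 0.036, 0, 0, 0])

```text
t: 6.2
tool_pos: [0.5411, -0.2239, 0.1582]
tool_rot: [-3.134, 0.212, 0.001]
contact_force: [0.7, 0.2, -2.1]
opening: 0.0129
grip_force: 59.9
```

```bash
python3 rel.py .5414 -.2233 .159 -97.6
```

```text
t 6.2 pos [ 0.5411 -0.2239  0.1582] q [-0.52  0.09  1.82 -0.    1.22  1.19] open 0.0129 gf 59.873605370521545 F [ 0.7  0.2 -2.1]
row [0.0003, -0.001, -0.0013] [-0.0002, 0.0005, -0.0014] mm 1.0
```

Request:
apply_moves(rows=[0, 0, 0.002, 0, 0, 0, 0, 0, 0.003, 0, 0, 0, 0, 0, 0.003, 0, 0, 0])

```text
t: 6.5
tool_pos: [0.5414, -0.224, 0.1571]
tool_rot: [3.134, -0.212, 0.001]
contact_force: [-0.0, -0.8, -1.7]
opening: 0.0134
grip_force: 60.0
```

Request:
apply_moves(rows=[0, 0, 0.002, 0, 0, 0, 0, 0, 0.003, 0, 0, 0, 0, 0, 0.003, 0, 0, 0])

```text
t: 6.8
tool_pos: [0.5415, -0.2241, 0.1569]
tool_rot: [3.134, -0.211, 0.0]
contact_force: [-5.5, 2.3, 7.7]
opening: 0.0132
grip_force: 61.3
```

Request:
apply_moves(rows=[0, 0, 0, 0, 0, 0, 0, 0, 0, 0, 0, 0, 0, 0, 0, 0, 0, 0, 0, 0, 0, 0, 0, 0, 0, 0, 0, 0, 0, 0, 0, 0, 0, 0, 0, 0], grip=0.5, grip_force=20)

```text
t: 7.4
tool_pos: [0.5413, -0.2239, 0.155]
tool_rot: [-3.134, 0.211, 0.0]
contact_force: [0.1, -0.2, 1.1]
opening: 0.0427
grip_force: 0.0
```

Request:
apply_moves(rows=[0, 0, -0.03, 0, 0, 0, 0, 0, -0.08, 0, 0, 0, 0, 0, -0.15, 0, 0, 0, 0, 0, -0.2, 0, 0, 0, 0, 0, -0.2, 0, 0, 0, 0, 0, -0.2, 0, 0, 0])

```text
t: 8.0
tool_pos: [0.5416, -0.2241, 0.2759]
tool_rot: [3.134, -0.212, 0.003]
contact_force: [-0.4, -0.0, -1.2]
opening: 0.0424
grip_force: 0.0
```

```bash
python3 - <<'E'
from h import *
np.set_printoptions(precision=4,suppress=True)
im,d=snap('scene','s3');W=world('scene',d);q=W.reshape(-1,3)
O=np.array([.5485,-.1698]);a=np.radians(-7.6);ex=np.array([np.cos(a),np.sin(a)]);ey=np.array([-ex[1],ex[0]])
F=np.c_[(q[:,:2]-O)@np.c_[ex,ey],q[:,2]]
k=(abs(F[:,0])<.085)&(abs(F[:,1]+.056)<.012)&(F[:,2]>.057)&(F[:,2]<.075);b=F[k]
for lo,hi in((-.085,-.062),(-.042,-.022),(.022,.042),(.062,.085)):
    m=b[(b[:,0]>lo)&(b[:,0]<hi)]
    if len(m): print(lo,len(m),np.median(m,0),m.min(0),m.max(0))
# handle
k=(abs(F[:,0])<.025)&(F[:,1]>.12)&(F[:,1]<.17)&(F[:,2]>.085)&(F[:,2]<.12);h=F[k];print('handle',len(h),h.mean(0),h.min(0),h.max(0))
cv2.imwrite('pics/c3.png',cv2.resize(im[140:260,240:370],(780,600),interpolation=2)[:600])
c=O+ey*(.03+.12*np.sin(1.2));print('handle target',c)
E
python3 rel.py .5673 -.0293 .2572 -97.6
```

```text
-0.085 20 [-0.0687 -0.0571  0.0641] [-0.0737 -0.0675  0.0576] [-0.0645 -0.0452  0.07  ]
-0.042 20 [-0.0311 -0.0575  0.0663] [-0.0411 -0.0674  0.0598] [-0.0226 -0.0459  0.0707]
0.022 9 [ 0.0331 -0.0635  0.0662] [ 0.0269 -0.0668  0.0607] [ 0.0408 -0.054   0.0693]
0.062 7 [ 0.064  -0.0545  0.0646] [ 0.0621 -0.0672  0.0627] [ 0.0698 -0.05    0.0688]
handle 29 [-0.0003  0.1381  0.1062] [-0.0243  0.1314  0.0976] [0.0239 0.1468 0.1107]
handle target [ 0.5673 -0.0292]
t 8.05 pos [ 0.541  -0.2238  0.2742] q [-0.52 -0.02  1.74  0.    1.43  1.19] open 0.0423 gf 0.0 F [-0.2  0.1 -0. ]
row [-0.0, -0.327, 0.0285] [-0.0003, 0.0007, -0.0014] mm 197.0
```

View pics/c3.png

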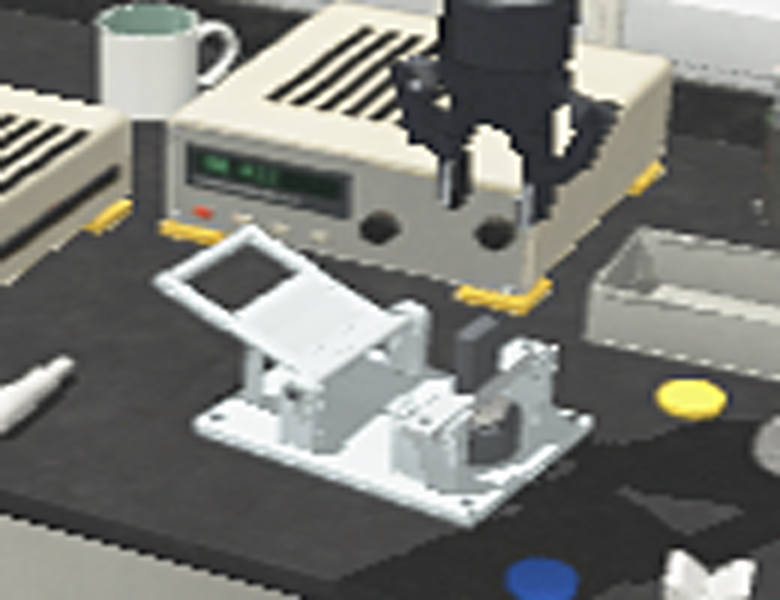

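The bar is down in both saddles with both ends sticking out (crop about (470,400)), its top at 67 mm as it should be; the flap is down. Next is the handle.

Request:
apply_moves(rows=[0, -0.05, 0.01, 0, 0, 0, 0, -0.12, 0.03, 0, 0, 0, 0, -0.2, 0.03, 0, 0, 0, 0, -0.27, 0.03, 0, 0, 0, 0, -0.31, 0.03, 0, 0, 0, 0, -0.327, 0.03, 0, 0, 0, 0, -0.327, 0.03, 0, 0, 0, 0, -0.327, 0.03, 0, 0, 0], grip=0.4)

```text
t: 8.85
tool_pos: [0.5673, -0.0303, 0.2561]
tool_rot: [3.134, -0.212, -0.003]
contact_force: [-0.2, -0.2, 0.6]
opening: 0.0341
grip_force: 0.0
```

```bash
python3 - <<'E'
from h import *
im,d=snap('scene','s4')
cv2.imwrite('pics/c4.png',cv2.resize(im[130:240,240:350],(600,600),interpolation=2))
E
python3 rel.py .5673 -.0293 .157 -97.6
```

```text
t 8.9 pos [ 0.5674 -0.0306  0.2564] q [-0.18 -0.05  1.79 -0.    1.4   1.52] open 0.0341 gf 0.0 F [ 0.8 -1.7 -0. ]
row [-0.0003, -0.0023, 0.1657] [0.0003, 0.0007, -0.0022] mm 99.4
```

View pics/c4.png

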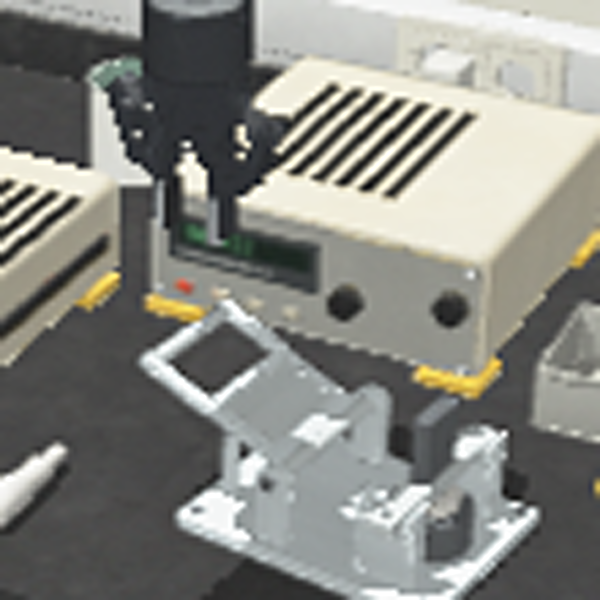

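The open fingers (crop 165–215, 220) stand above the handle's middle (185,328), so I go down.

Request:
apply_moves(rows=[0, -0.002, 0.05, 0, 0, 0, 0, -0.002, 0.09, 0, 0, 0, 0, -0.002, 0.12, 0, 0, 0, 0, -0.002, 0.14, 0, 0, 0, 0, -0.002, 0.155, 0, 0, 0, 0, -0.002, 0.166, 0, 0, 0, 0, -0.002, 0.166, 0, 0, 0])

```text
t: 9.6
tool_pos: [0.5676, -0.0286, 0.157]
tool_rot: [-3.134, 0.212, 0.001]
contact_force: [-0.8, -0.3, 0.3]
opening: 0.0341
grip_force: 0.0
```

Request:
apply_moves(rows=[0, 0, 0, 0, 0, 0, 0, 0, 0, 0, 0, 0, 0, 0, 0, 0, 0, 0, 0, 0, 0, 0, 0, 0, 0, 0, 0, 0, 0, 0, 0, 0, 0, 0, 0, 0], grip=0, grip_force=20)

```text
t: 10.2
tool_pos: [0.5685, -0.0281, 0.1585]
tool_rot: [-3.134, 0.211, -0.003]
contact_force: [0.1, 2.7, 4.4]
opening: 0.0108
grip_force: 21.0
```

```bash
python3 rel.py .5673 -.0293 .157 -97.6
```

```text
t 10.2 pos [ 0.5685 -0.0281  0.1585] q [-0.18  0.05  1.86  0.    1.22  1.52] open 0.0108 gf 20.963857769966125 F [0.1 2.7 4.4]
row [-0.0016, 0.0022, 0.0025] [-0.0004, -0.0011, -0.0013] mm 2.2
```

Request:
apply_moves(rows=[0, 0.004, -0.009, 0, 0, 0, 0, 0.008, -0.018, 0, 0, 0, 0, 0.013, -0.027, 0, 0, 0, 0, 0.018, -0.036, 0, 0, 0, 0, 0.024, -0.044, 0, 0, 0, 0, 0.03, -0.052, 0, 0, 0, 0, 0.036, -0.06, 0, 0, 0, 0, 0.043, -0.067, 0, 0, 0, 0, 0.05, -0.074, 0, 0, 0, 0, 0.058, -0.081, 0, 0, 0, 0, 0.065, -0.087, 0, 0, 0, 0, 0.073, -0.093, 0, 0, 0, 0, 0.073, -0.093, 0, 0, 0], grip_force=30)

```text
t: 11.5
tool_pos: [0.5628, -0.0702, 0.2157]
tool_rot: [-3.129, 0.211, -0.004]
contact_force: [-0.4, 9.6, 10.2]
opening: 0.0108
grip_force: 29.7
```

```bash
cat > flap.py <<'E'
from h import *
np.set_printoptions(precision=4,suppress=True)
import sys
im,d=snap('scene',sys.argv[1]);q=world('scene',d).reshape(-1,3)
O=np.array([.5485,-.1698]);a=np.radians(-7.6);ex=np.array([np.cos(a),np.sin(a)]);ey=np.array([-ex[1],ex[0]])
F=np.c_[(q[:,:2]-O)@np.c_[ex,ey],q[:,2]]
k=(abs(F[:,0])<.045)&(F[:,1]>-.01)&(F[:,1]<.16)&(F[:,2]>.075)&(F[:,2]<float(sys.argv[2]));p=F[k]
f=cv2.fitLine(np.float32(p[:,1:]),cv2.DIST_HUBER,0,1e-4,1e-4).ravel();v=f[:2]*np.sign(f[1])
lean=np.arctan2(v[0],v[1]);print('n',len(p),'lean',lean,'flap',1.2-lean,'at',f[2:])
o=ctrl.get_obs();t=(o['tool_pos'][:2]-O)@np.c_[ex,ey];print('tcp stand',t,o['tool_pos'][2],'lean by tcp y',np.arcsin((t[1]-.03)/.12),'F',o['contact_force'],o['opening'],o['grip_force'],o['t'])
E
python3 flap.py s5 .11
```

```text
n 188 lean 0.6524246 flap 0.5475755 at [0.0537 0.0991]
tcp stand [0.001  0.1009] 0.21558591721038436 lean by tcp y 0.6316914670060313 F [ 0.5417 10.3941  9.1515] 0.010831614461873963 29.668267965316772 11.55
```

The force points along the flap, so the path runs slightly inside the true arc. I add an outward correction and go on to about 1.0 rad.

Request:
apply_moves(rows=[0, -0.001, -0.003, 0, 0, 0, 0, 0.007, -0.009, 0, 0, 0, 0, 0.016, -0.014, 0, 0, 0, 0, 0.025, -0.018, 0, 0, 0, 0, 0.034, -0.023, 0, 0, 0, 0, 0.044, -0.026, 0, 0, 0, 0, 0.053, -0.03, 0, 0, 0, 0, 0.063, -0.032, 0, 0, 0, 0, 0.073, -0.034, 0, 0, 0, 0, 0.073, -0.034, 0, 0, 0])

```text
t: 12.55
tool_pos: [0.5566, -0.1155, 0.2358]
tool_rot: [-3.134, 0.212, -0.004]
contact_force: [-1.0, 3.7, 8.5]
opening: 0.0107
grip_force: 31.1
```

```bash
python3 flap.py s6 .135
```

```text
n 217 lean 0.23237976 flap 0.96762025 at [0.0361 0.1069]
tcp stand [0.0009 0.0551] 0.23571762601542154 lean by tcp y 0.2104106562320782 F [-0.8691  3.7166  7.4516] 0.010651144981534608 31.050025820732117 12.6
```

Request:
apply_moves(rows=[0, 0.009, -0.003, 0, 0, 0, 0, 0.018, -0.005, 0, 0, 0, 0, 0.026, -0.006, 0, 0, 0, 0, 0.033, -0.007, 0, 0, 0, 0, 0.039, -0.007, 0, 0, 0, 0, 0.043, -0.007, 0, 0, 0, 0, 0.043, -0.007, 0, 0, 0, 0, 0.043, -0.007, 0, 0, 0])

```text
t: 13.4
tool_pos: [0.5529, -0.1411, 0.2382]
tool_rot: [3.134, -0.212, 0.002]
contact_force: [5.1, -0.2, 3.0]
opening: 0.011
grip_force: 30.7
```

```bash
python3 flap.py s7 .135
python3 - <<'E'
import cv2
im=cv2.imread('pics/s7.png');cv2.imwrite('pics/c7.png',cv2.resize(im[120:250,240:370],(600,600),interpolation=2))
E
```

```text
n 188 lean -0.00072832505 flap 1.2007284 at [0.0257 0.1111]
tcp stand [0.0006 0.0291] 0.23819554048917335 lean by tcp y -0.0073505202020495005 F [4.7891 0.892  2.4936] 0.010856095905063246 30.65423995256424 13.45
```

View pics/c7.png

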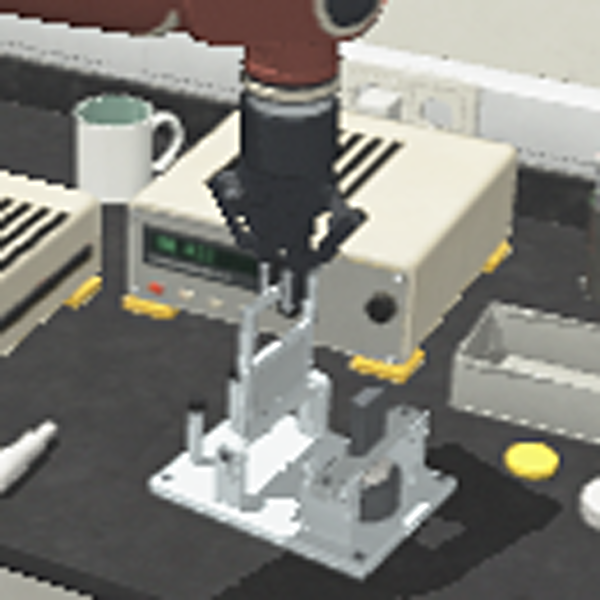

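The flap stands upright at 1.20 rad with the handle gripped at (285,290), and the bar is in its saddles at (365,450). I let it settle briefly and hand in.

Request:
apply_moves(rows=[0, 0, 0, 0, 0, 0, 0, 0, 0, 0, 0, 0, 0, 0, 0, 0, 0, 0, 0, 0, 0, 0, 0, 0])

```text
t: 13.85
tool_pos: [0.5529, -0.1409, 0.2382]
tool_rot: [3.134, -0.211, 0.002]
contact_force: [5.2, 0.5, 2.5]
opening: 0.0107
grip_force: 30.7
```

```bash
python3 -c "
from station import ctrl
print(ctrl.get_obs()['dq'].round(3)); print(ctrl.finish_job())"
```

```text
[ 0.     0.001  0.    -0.002  0.     0.   ]
the job is handed in; nothing more can be done
None
```

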